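Make up the saw kit and the fixings kit

ROBOT

A 6-joint arm with a two-finger parallel gripper is mounted at the origin on a cart in front of the work surface, level with it; the furniture and walls round the work are solid. World frame = base frame: x ahead of the robot, y to its left, z up, the work surface at z = 0. Lengths are in mm, angles in degrees, forces in N, time in s.
With the tool pointing down it reaches from about 350 to 850 mm from the base axis. Payload 8.1 kg.
Tool frame: the origin (TCP) lies midway between the tips of the shut fingers; the grasp point (between the pads) lies 19 mm behind it; z points along the fingers, y is the line along which they close (so a half turn about z gives the same grasp; the last joint's range is limited). The gripper opens to 85 mm and grips with 20 to 120 N. Pads are 22 mm wide; open, the fingers measure 114 mm over their backs; the gripper's body (76 mm by 85 mm) begins 54 mm behind the grasp point. The pads swing forward as they close: fully open they stand 13 mm farther back than shut.
Start: joints at [59.507, 7.471, 85.268, -0, 87.261, -4.893], TCP at [259.229, 541.115, 231.292] pointing down, gripper open.
Joint ranges: [-169.43, 169.43], [-51.17, 129.36], [1.28, 143.12], [-76.62, 256.62], [0, 156.53], [-152.29, 152.29]. Speed limits (degrees/s): [136.94, 136.94, 159.86, 180, 180, 180].

INTERFACE

Orientations are given as [roll, pitch, yaw] about the fixed x, y, z axes, in that order (R = Rz(yaw) Ry(pitch) Rx(roll)).
In Python, from bench import r gives the robot as it stands.
- The arm moves only by the tool apply_moves, never from a script. Its argument "steps" is a list of rows, each a list of 7 numbers: the opening, from -1 (shut) to 1 (fully open), then the shift along the tool's x, y, z in mm, then the turn, a rotation vector about the tool's x, y, z in units of 5 degrees (1.0 is 5 degrees). A call has exactly 8 rows; each row shifts and turns the commanded pose from where the row before left it, along the tool's axes as they then stand; what a row does not reach is not made up. A row lasts 1/10 s, in which the tool goes at most 50 mm and 8.59 degrees, less where a joint would pass 70% of its speed; a pose out of reach is approached as far as the arm can. A call is refused whole if a number of a shift passes 50 or a number of a turn 1, either way. A call with a gripper value outside its range is refused whole. The fingers move at their own pace and stop on an object; "squeeze" is the grip in N (left out, the last holds). Time passes only in rows, so rows that do not move let the fingers close, or fill a call up. It gives the time, the measured TCP pose, the force, the opening and the grip force at its end, in the units of the state.
- r.sense(): the state, without advancing time (a new reading comes with each control period).
- r.snapshot(name): name is "scene" or "top" or "wrist"; returns a dict with "color" (480x640x3 uint8, blue, green, red), "depth" (480x640 float32, mm along the optical axis (not along the pixel's ray), 0 where there is no reading), "mtx" (3x3 intrinsics, pixels), "T" (4x4, takes a point from camera to world coordinates); the wrist camera has in their place "hand_eye" (4x4, takes a point from camera to tool coordinates, whose origin is the TCP and whose axes are the flange's). Camera axes: x right, y down, z forward; pixel columns grow to the right and rows downward; lengths in mm; the calibration is good to about 2 mm. A picture is of the moment at which its call begins: read the wrist's pose just before it.
- r.hand_in(): hands the job in; it is judged then, once.
The state is a dict: "time": time; "joint_pos": joint angles; "qd": joint speeds; "joint_efforts": joint torques, N m; "tool_pos": TCP position; "tcp_rot": TCP orientation; "ft_force": force on the tool from outside, world axes, zero at the start; "wrist_torque": the same for the moment, N m; "finger_gap": finger opening in mm; "grip_force": force on a finger pad.
Only numpy, scipy, OpenCV 4.12 (cv2) and the standard library are available. Lean on these libraries where they do the work, as an engineer would, in place of code of your own. Each camera call takes 0.05 s, during which the arm holds its last target. There are 200 camera calls.

TASK

Make up the two kits from the stock on the stand. The saw set-up kit, in the tray with the green floor, gets the red hex-key set, the orange tape measure and the black star knob; the fixings kit, in the tray with the blue floor, gets the screw carton and the blue-lidded tin. Seat each thing fully down in the cut-out of its own shape, the way up it stood, let go of it, and leave the brown-lidded wax tin, the chisel and the folding rule where they are.

Things in the scene. Friction and masses are not known exactly. Their poses are not given: they have to be found in the camera images.
- saw_tray: Fixed kit tray, 150 (x) x 222 (y) x 13 mm: green base board, plywood top with 9 mm deep cut-outs (floor z = 4 mm, 2 mm chamfer). Origin: centre of underside. Cut-outs at x = 0, long sides along tray x (a long thing's y axis goes along tray x, either way round): 112 x 41 mm at y = +0.074 m (hex keys), 84 x 48 mm at y = +0.004 m (tape measure), round 49 mm at y = -0.070 m (star knob).
- fixings_tray: Fixed kit tray, 150 (x) x 222 (y) x 13 mm: blue base board, plywood top with 9 mm deep cut-outs (floor z = 4 mm, 2 mm chamfer). Origin: centre of underside. Cut-outs at x = 0, long sides along tray x (a long thing's y axis goes along tray x, either way round): 108 x 68 mm at y = +0.055 m (screw carton), round 80 mm at y = -0.049 m (blue-lidded tin).
- hex_keys: Red folding hex-key set lying flat, 29 (x) x 99 (y) x 22 (z) mm, 0.13 kg. Origin: centre of the underside. Grip across its 28 mm width (along its x); in its cut-out the top 13 mm stand proud.
- tape_measure: Orange and black tape measure upright on the stand (not the one on the saw table behind), 36 (x) x 76 (y) x 63 (z) mm, 0.21 kg. Origin: under its middle (body from -18 to +16 mm in x, -34 to +38 mm in y). Grip across its 34 mm thickness (along its x).
- star_knob: Black plastic star knob standing on its head with the metal stud pointing up, 0.03 kg: head 36 mm across and 14 mm high, above it a round hub 19 mm in diameter from 14 to 22 mm height, then the stud, 7.6 mm in diameter, up to 42 mm. Origin: centre of the head's underside. Grip the hub or the stud.
- screw_box: Small closed brown carton of wood screws with green and white labels, 56 (x) x 96 (y) x 54 (z) mm (solid to 52 mm height), 0.45 kg. Origin: centre of the underside. Grip across its 56 mm width (along its x).
- screw_tin: Round flat tin, clear sides and a blue lid, 0.16 kg: 66 mm in diameter, its lid 68 mm in diameter from 21 to 34 mm height. Origin: centre of the underside. Grip across the lid.
- wax_tin: Round flat tin with a brown lid, 86 mm in diameter, 26 mm high, standing between the trays, in front of a plain timber cube (45 mm high, fixed). Belongs to no kit: stays where it is. Origin: centre of the underside.
- chisel: Orange-handled chisel lying at the left end of the stand, 268 mm long (its y), 30 mm wide, 30 mm high. Stays where it is. Origin: middle of the underside.
- folding_rule: Yellow folding rule, shut, lying at the right end of the stand, 237 mm long (its y), 22 mm wide, 16 mm high. Stays where it is. Origin: middle of the underside.

How it is judged (in metres and radians):
At the end, for the whole second after the job is handed in: All five things sit in their own cut-outs of the right trays: origins within 12 mm of the cut-out's centre along both tray axes, undersides under 3.5 mm above its floor, upright within 0.1 rad, at rest; wax tin, chisel and folding rule within 20 mm of where they were (x of hex_keys in the frame of saw_tray between -0.012 and 0.012 m and y of hex_keys in the frame of saw_tray between 0.062 and 0.086 m and z of each of hex_keys, tape_measure, star_knob in the frame of saw_tray below 0.0075 m and angle between each of hex_keys, tape_measure, star_knob, screw_box, screw_tin's own z axis and vertical below 0.1 rad and linear speed of each of hex_keys, tape_measure, star_knob, screw_box, screw_tin below 0.02 m/s and x of tape_measure in the frame of saw_tray between -0.012 and 0.012 m and y of tape_measure in the frame of saw_tray between -0.008 and 0.016 m and x of star_knob in the frame of saw_tray between -0.012 and 0.012 m and y of star_knob in the frame of saw_tray between -0.082 and -0.058 m and x of screw_box in the frame of fixings_tray between -0.012 and 0.012 m and y of screw_box in the frame of fixings_tray between 0.043 and 0.067 m and z of each of screw_box, screw_tin in the frame of fixings_tray below 0.0075 m and x of screw_tin in the frame of fixings_tray between -0.012 and 0.012 m and y of screw_tin in the frame of fixings_tray between -0.061 and -0.037 m and distance of each of wax_tin, chisel, folding_rule from where it was at the start of the episode below 0.02 m); the robot touches nothing.
It fails at once if the wax tin is shoved more than 30 mm or tipped up (distance of wax_tin from where it was at the start of the episode above 0.03 m or angle between wax_tin's own z axis and vertical above 0.3 rad).
It fails at once if the chisel is shoved more than 30 mm or tipped up (distance of chisel from where it was at the start of the episode above 0.03 m or angle between chisel's own z axis and vertical above 0.3 rad).
It fails at once if the folding rule is shoved more than 30 mm or tipped up (distance of folding_rule from where it was at the start of the episode above 0.03 m or angle between folding_rule's own z axis and vertical above 0.3 rad).
It also fails if it takes over 131 s, if anything falls off the work surface, if the arm or the gripper's body presses on something with over 40 N, if the wrist force passes 120 N, or if a joint passes its speed limit or range.

## Working session

There is one attempt and no reset: what is moved stays moved. The work goes in short steps, Python scripts to look and compute and a tool call to move; the robot and the scene stay as the last step left them, time stands still between calls to the robot, and variables do not carry over. Pictures are saved under pics/ and viewed, at most 14 in all, crops included, and the job is handed in when it is done.

Besides the shell and the picture viewer there is one more tool, called in YAML: its name, and indented under it one key for each argument. apply_moves: Moves the arm, as the interface text tells. Its arguments: {"type":"object","properties":{"steps":{"type":"array"},"squeeze":{"type":"number"}},"required":["steps"]}

```bash
mkdir -p pics; ls
python3 - <<'E'
from bench import r
import cv2,numpy as np
s=r.sense(); print({k:np.round(v,2).tolist() for k,v in s.items()})
for n in ("scene","top"):
    d=r.snapshot(n); np.savez(n+".npz",**d); cv2.imwrite(f"pics/{n}0.png",d["color"]); print(n,d["mtx"].round(1).tolist(),d["T"].round(3).tolist())
print(r.snapshot("wrist")["hand_eye"].round(3).tolist())
E
```

```text
pics
{'time': 0.0, 'joint_pos': [59.51, 7.51, 85.33, 0.0, 87.26, -4.89], 'qd': [-0.06, -0.06, 0.03, -0.03, -0.03, -0.06], 'joint_efforts': [-0.0, -56.94, -50.05, -0.0, 0.01, -0.0], 'tool_pos': [258.93, 540.63, 230.23], 'tcp_rot': [-179.89, -0.01, 154.4], 'ft_force': [0.02, -0.23, -0.37], 'wrist_torque': [-0.04, -0.01, -0.05], 'grip_force': 0.0, 'finger_gap': 84.92}
scene [[573.8, 0.0, 318.9], [0.0, 573.8, 239.7], [0.0, 0.0, 1.0]] [[0.664, -0.555, 0.5, -147.267], [-0.747, -0.484, 0.456, -638.562], [-0.011, -0.676, -0.736, 1061.968], [0.0, 0.0, 0.0, 1.0]]
top [[459.2, 0.0, 318.8], [0.0, 459.2, 237.1], [0.0, 0.0, 1.0]] [[-0.008, -0.999, 0.031, 496.991], [-1.0, 0.009, 0.022, 4.738], [-0.023, -0.031, -0.999, 1030.453], [0.0, 0.0, 0.0, 1.0]]
[[-0.0, -0.952, -0.306, 79.467], [1.0, -0.0, -0.0, 0.172], [-0.0, -0.306, 0.952, -143.142], [0.0, 0.0, 0.0, 1.0]]
```

View pics/top0.png

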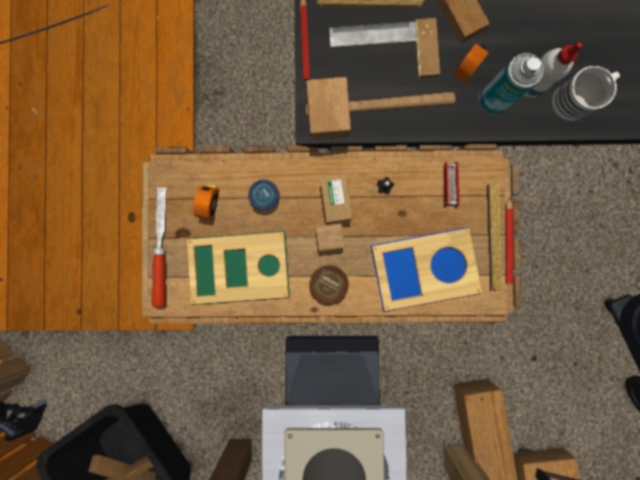

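View pics/scene0.png

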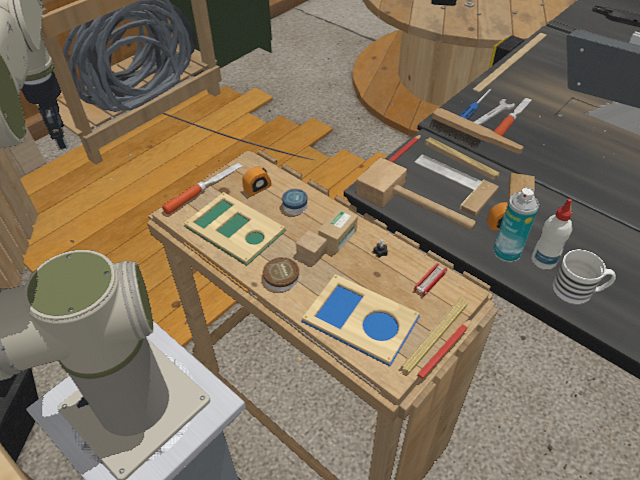

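The top view shows:
- saw tray around (238,268)
- fixings tray around (427,268)
- tape measure (206,202), blue tin (264,196), carton (336,200), knob (386,185), hex keys (452,185)
- wax tin (328,285), chisel at the left, folding rule at x≈495

The scene view agrees. Next I'll measure the poses.

```bash
cat > h.py <<'E'
import numpy as np,cv2
def cloud(d,T=None):
    T=d["T"] if T is None else T
    K=d["mtx"];Z=d["depth"];v,u=np.mgrid[:480,:640]
    P=np.stack([(u-K[0,2])/K[0,0]*Z,(v-K[1,2])/K[1,1]*Z,Z],-1)
    return P@T[:3,:3].T+T[:3,3]
def px2w(d,u,v,z,T=None):
    "pixel to world on plane of height z"
    T=d["T"] if T is None else T
    k=T[:3,:3]@np.linalg.inv(d["mtx"])@[u,v,1.]; return T[:3,3]+k*(z-T[2,3])/k[2]
def rect(p):
    (c,s,a)=cv2.minAreaRect(p.astype(np.float32)); 
    if s[0]<s[1]: s=(s[1],s[0]);a+=90
    return np.round([*c,*s,(a+90)%180-90],1).tolist()   # long-axis angle
E
python3 - <<'E'
import numpy as np,cv2
from h import *
for n in("top","scene"):
    d=np.load(n+".npz");W=cloud(d);hsv=cv2.cvtColor(d["color"],cv2.COLOR_BGR2HSV)
    t=np.load("top.npz")
    m=(W[...,0]>330)&(W[...,0]<690)&(abs(W[...,1])<390)&(d["depth"]>0)
    print(n,"surface z",np.median(W[m][:,2]))
    for nm,lo in(("z>9",9),):
        k=(m&(W[...,2]>lo)).astype(np.uint8)
        nn,l,st,_=cv2.connectedComponentsWithStats(k)
        for i in range(1,nn):
            if st[i,4]>25:
                q=W[l==i]; top=np.percentile(q[:,2],95); print(st[i,4],"ztop",top.round(1),rect(q[:,:2]), "toponly",rect(q[q[:,2]>top-6][:,:2]))
    for nm,lo,hi in(("green",(60,80,30),(90,255,255)),("blue",(105,120,60),(125,255,255))):
        k=cv2.inRange(hsv,lo,hi)*m.astype(np.uint8); nn,l,st,_=cv2.connectedComponentsWithStats(k)
        for i in range(1,nn):
            if st[i,4]>60: q=W[l==i]; print(nm,st[i,4],"z",np.median(q[:,2]).round(1),rect(q[:,:2]))
E
```

```text
top surface z 1.4966621786910537
515 ztop 24.0 [642.1, -265.9, 95.3, 29.0, 0.0] toponly [642.3, -265.3, 92.3, 28.2, -0.7]
1208 ztop 56.6 [610.6, -10.1, 96.7, 56.4, 7.9] toponly [610.6, -10.1, 96.8, 56.4, 7.9]
173 ztop 40.3 [643.9, -120.7, 34.4, 33.7, 75.2] toponly [642.4, -120.2, 6.7, 5.7, -87.2]
762 ztop 36.0 [621.2, 148.6, 66.0, 65.5, 89.5] toponly [621.2, 148.6, 66.0, 65.5, 89.5]
700 ztop 63.3 [609.0, 274.7, 75.8, 35.7, -10.8] toponly [607.8, 274.9, 51.6, 35.7, -10.8]
1103 ztop 18.5 [524.9, -358.9, 235.1, 23.4, 0.7] toponly [524.9, -358.6, 235.1, 22.8, 0.7]
762 ztop 30.9 [477.0, 379.8, 200.1, 20.3, -0.0] toponly [441.5, 380.2, 127.3, 19.4, -0.0]
627 ztop 47.9 [527.4, 4.0, 55.7, 52.0, -83.3] toponly [527.4, 4.0, 55.7, 52.0, -83.3]
3876 ztop 16.2 [455.3, -208.7, 217.1, 144.1, -79.8] toponly [455.3, -208.5, 216.8, 144.1, -79.8]
4133 ztop 16.1 [461.3, 210.5, 217.1, 144.4, -86.0] toponly [461.3, 210.6, 217.0, 144.2, -86.1]
1189 ztop 28.2 [423.4, 8.1, 83.2, 83.0, 89.8] toponly [423.4, 8.1, 83.1, 83.0, 89.6]
green 729 z 4.1 [457.1, 285.2, 106.9, 35.6, 3.4]
green 648 z 4.0 [461.8, 215.2, 
[... 750 characters left out ...]
 27.8 [423.0, 6.5, 85.6, 84.2, -67.2] toponly [423.1, 6.7, 85.4, 83.8, -67.2]
387 ztop 23.6 [640.0, -266.4, 96.7, 29.4, 0.5] toponly [640.0, -266.4, 96.7, 29.2, 0.3]
3221 ztop 16.3 [455.9, -208.3, 217.4, 148.7, -79.8] toponly [455.6, -208.5, 217.5, 148.4, -79.5]
970 ztop 18.7 [526.0, -358.8, 239.2, 23.3, 0.6] toponly [526.0, -359.2, 239.2, 22.3, 0.6]
green 337 z 3.2 [459.6, 287.3, 105.1, 34.6, 2.0]
green 326 z 3.2 [464.3, 217.6, 80.6, 43.8, 4.5]
green 79 z 2.1 [445.3, 114.1, 176.0, 83.3, -29.9]
green 155 z 3.1 [469.7, 142.3, 43.1, 40.1, -73.7]
blue 1037 z 3.7 [449.2, -152.9, 106.9, 65.3, 10.7]
blue 752 z 3.9 [467.3, -255.5, 75.8, 73.3, 75.4]
blue 135 z 3.2 [387.1, -228.0, 222.7, 50.4, -67.0]
```

All measured sizes match the given ones, and the two cameras agree to about 2 mm. Averaged between the two cameras:

| Thing | Position (x, y) | Yaw |
|---|---|---|
| Saw tray | (461, 210.5) | 4° |
| Fixings tray | (455.6, -208.5) | 10.2° |

I'll start with the tin. First I turn the tool to yaw 180 and head over.

apply_moves:
  steps:
    - [1, 0, 0, 0, 0, 0, -0.86]
    - [1, 0, 0, 0, 0, 0, -0.86]
    - [1, 0, 0, 0, 0, 0, -0.86]
    - [1, 0, 0, 0, 0, 0, -0.85]
    - [1, 0, 0, 0, 0, 0, -0.85]
    - [1, 0, 0, 0, 0, 0, -0.85]
    - [1, -30, -33, 0, 0, 0, 0]
    - [1, -30, -33, 0, 0, 0, 0]
  squeeze: 40

```text
time: 0.95
tool_pos: [318.9, 474.8, 230.7]
tcp_rot: [-180.0, -0.0, -179.8]
ft_force: [1.6, 0.9, 0.0]
finger_gap: 85.4
grip_force: 0.0
```

apply_moves:
  steps:
    - [1, -30, -33, 0, 0, 0, 0]
    - [1, -30, -33, 0, 0, 0, 0]
    - [1, -30, -33, 0, 0, 0, 0]
    - [1, -30, -33, 0, 0, 0, 0]
    - [1, -30, -33, 0, 0, 0, 0]
    - [1, -30, -33, 0, 0, 0, 0]
    - [1, -30, -33, 0, 0, 0, 0]
    - [1, 0, 0, 0, 0, 0, 0]

```text
time: 1.75
tool_pos: [532.3, 239.9, 230.7]
tcp_rot: [-179.9, 0.0, 179.7]
ft_force: [0.1, 0.8, -0.6]
finger_gap: 85.4
grip_force: 0.0
```

```bash
cat > go.py <<'E'
# usage: go.py x y z yaw -> tool-frame shift still to go (after turning), turn in units of rz
import sys,numpy as np
from bench import r
from scipy.spatial.transform import Rotation as R
s=r.sense();x,y,z,yaw=map(float,sys.argv[1:5])
t=R.from_euler('xyz',[180,0,yaw],degrees=True); c=R.from_euler('xyz',s["tcp_rot"],degrees=True)
d=np.array([x,y,z])-s["tool_pos"]
print("t",round(s["time"],2),"pos",np.round(s["tool_pos"],1),"rot",np.round(s["tcp_rot"],2),"F",np.round(s["ft_force"],1),"gap",round(s["finger_gap"],1),"grip",round(s["grip_force"],1))
print("shift in turned tool",t.inv().apply(d).round(1),"in present tool",c.inv().apply(d).round(1),"turn/5",((c.inv()*t).as_rotvec(degrees=True)/5).round(2))
E
python3 go.py 621 147.8 150 180
python3 - <<'E'
from bench import r
import numpy as np,cv2
from h import *
from scipy.spatial.transform import Rotation as R
s=r.sense();d=r.snapshot("wrist")
T=np.eye(4);T[:3,:3]=R.from_euler('xyz',s["tcp_rot"],degrees=True).as_matrix();T[:3,3]=s["tool_pos"];T=T@d["hand_eye"]
W=cloud(d,T);cv2.imwrite("pics/w1.png",d["color"])
m=(d["depth"]>0)&(W[...,0]>540)&(W[...,2]>12)&(W[...,2]<90)
nn,l,st,_=cv2.connectedComponentsWithStats(m.astype(np.uint8))
for i in range(1,nn):
    if st[i,4]>100:
        q=W[l==i];top=np.percentile(q[:,2],95);q=q[q[:,2]>top-5];print(st[i].tolist(),top.round(1),rect(q[:,:2]))
E
```

```text
t 1.75 pos [532.3 239.9 230.7] rot [-1.7989e+02  2.0000e-02  1.7975e+02] F [ 0.1  0.8 -0.6] gap 85.4 grip 0.0
shift in turned tool [-88.7 -92.1  80.7] in present tool [-89.1 -91.5  80.9] turn/5 [-0.02  0.   -0.05]
[482, 210, 20, 8, 104] 14.4 [543.5, 385.6, 16.5, 6.7, 89.6]
[0, 212, 97, 150, 11060] 54.9 [612.0, -8.8, 96.4, 58.2, 7.8]
[339, 245, 58, 91, 4002] 62.9 [609.2, 276.3, 51.9, 34.2, -10.4]
[183, 266, 79, 77, 4597] 34.8 [623.2, 150.8, 67.3, 65.8, 37.7]
[0, 402, 32, 11, 142] 19.0 [740.6, -74.3, 21.9, 7.2, -87.9]
[36, 402, 47, 15, 416] 18.9 [743.7, -24.2, 44.4, 13.1, -89.7]
```

View pics/w1.png

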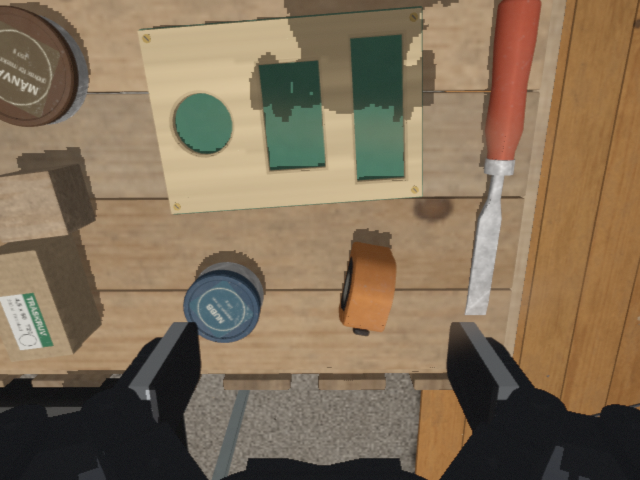

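The wrist view shows the tin at (222,303), the tape at (368,290) and the carton at the left edge. Positions agree to within 2 mm, so I'll go down on the tin.

apply_moves:
  steps:
    - [1, -30, -30, 25, 0, 0, -0.05]
    - [1, -30, -30, 25, 0, 0, 0]
    - [1, -29.4, -30.5, 25, 0, 0, 0]
    - [1, 0, 0, 30, 0, 0, 0]
    - [1, 0, 0, 30, 0, 0, 0]
    - [1, 0, 0, 25, 0, 0, 0]
    - [1, 0, 0, 15, 0, 0, 0]
    - [1, 0, 0, 0, 0, 0, 0]

```text
time: 2.6
tool_pos: [616.7, 154.8, 53.3]
tcp_rot: [-180.0, -0.3, -179.6]
ft_force: [-0.4, -0.6, -1.0]
finger_gap: 85.4
grip_force: 0.0
```

```bash
python3 go.py 621.7 149 6 180
```

```text
t 2.6 pos [616.7 154.8  53.3] rot [-179.96   -0.3  -179.64] F [-0.4 -0.6 -1. ] gap 85.4 grip 0.0
shift in turned tool [-5.  -5.8 47.3] in present tool [-5.3 -5.8 47.3] turn/5 [-0.01 -0.06  0.07]
```

apply_moves:
  steps:
    - [1, 0, 0, 0, 0, 0, 0]
    - [1, 0, 0, 0, 0, 0, 0]
    - [1, 0, 0, 0, 0, 0, 0]
    - [1, 0, 0, 0, 0, 0, 0]
    - [1, 0, 0, 0, 0, 0, 0]
    - [1, 0, 0, 0, 0, 0, 0]
    - [1, 0, 0, 0, 0, 0, 0]
    - [1, 0, 0, 0, 0, 0, 0]

```text
time: 3.4
tool_pos: [619.2, 154.1, 56.2]
tcp_rot: [-180.0, -0.0, -179.7]
ft_force: [-0.1, 0.4, -0.1]
finger_gap: 85.5
grip_force: 0.0
```

```bash
python3 go.py 621.7 149 6 180
```

```text
t 3.4 pos [619.2 154.1  56.2] rot [-1.800e+02 -1.000e-02 -1.797e+02] F [-0.1  0.4 -0.1] gap 85.5 grip 0.0
shift in turned tool [-2.5 -5.1 50.2] in present tool [-2.5 -5.2 50.2] turn/5 [-0.   -0.    0.06]
```

apply_moves:
  steps:
    - [1, -2.5, -5.1, 10, 0, 0, 0.06]
    - [1, 0, 0, 20, 0, 0, 0]
    - [1, 0, 0, 15, 0, 0, 0]
    - [1, 0, 0, 5, 0, 0, 0]
    - [1, 0, 0, 0, 0, 0, 0]
    - [1, 0, 0, 0, 0, 0, 0]
    - [1, 0, 0, 0, 0, 0, 0]
    - [0.3, 0, 0, 0, 0, 0, 0]

```text
time: 4.2
tool_pos: [622.5, 149.3, 7.3]
tcp_rot: [180.0, 0.1, -180.0]
ft_force: [-0.5, -0.3, -0.0]
finger_gap: 73.3
grip_force: 0.0
```

apply_moves:
  steps:
    - [-1, 0, 0, 0, 0, 0, 0]
    - [-1, 0, 0, 0, 0, 0, 0]
    - [-1, 0, 0, 0, 0, 0, 0]
    - [-1, 0, 0, 0, 0, 0, 0]
    - [-1, 0, 0, -10, 0, 0, 0]
    - [-1, 0, 0, -20, 0, 0, 0]
    - [-1, 0, 0, -30, 0, 0, 0]
    - [-1, 0, 0, -30, 0, 0, 0]

```text
time: 5.0
tool_pos: [620.9, 149.0, 96.8]
tcp_rot: [-180.0, -0.1, 180.0]
ft_force: [1.3, 0.2, -2.7]
finger_gap: 65.9
grip_force: 45.2
```

```bash
python3 go.py 464.3 -256.7 100 180
```

```text
t 5.0 pos [620.9 149.   96.8] rot [-1.7999e+02 -1.1000e-01  1.8000e+02] F [ 1.3  0.2 -2.7] gap 65.9 grip 45.2
shift in turned tool [ 156.6 -405.7   -3.2] in present tool [ 156.6 -405.7   -2.8] turn/5 [-0.   -0.02 -0.  ]
```

apply_moves:
  steps:
    - [-1, 8, -20, -20, 0, 0, 0]
    - [-1, 16, -42, 0, 0, 0, 0]
    - [-1, 16, -42, 0, 0, 0, 0]
    - [-1, 16, -42, 0, 0, 0, 0]
    - [-1, 16, -42, 0, 0, 0, 0]
    - [-1, 16, -42, 0, 0, 0, 0]
    - [-1, 16, -42, 0, 0, 0, 0]
    - [-1, 16, -42, 0, 0, 0, 0]

```text
time: 5.8
tool_pos: [500.7, -166.3, 116.7]
tcp_rot: [-180.0, 0.0, -180.0]
ft_force: [1.0, -1.0, -1.5]
finger_gap: 65.9
grip_force: 45.3
```

apply_moves:
  steps:
    - [-1, 16, -42, 0, 0, 0, 0]
    - [-1, 16, -42, 0, 0, 0, 0]
    - [-1, 5, -8, 10, 0, 0, 0]
    - [-1, 0, 0, 20, 0, 0, 0]
    - [-1, 0, 0, 20, 0, 0, 0]
    - [-1, 0, 0, 0, 0, 0, 0]
    - [-1, 0, 0, 0, 0, 0, 0]
    - [-1, 0, 0, 0, 0, 0, 0]

```text
time: 6.6
tool_pos: [465.6, -257.0, 67.6]
tcp_rot: [-179.9, 0.1, -180.0]
ft_force: [0.7, -0.8, -1.6]
finger_gap: 66.1
grip_force: 45.5
```

```bash
python3 go.py 464.3 -256.7 11 180
cat > look.py <<'E'
import sys
from bench import r
import numpy as np,cv2
from h import *
from scipy.spatial.transform import Rotation as R
s=r.sense();d=r.snapshot("wrist")
T=np.eye(4);T[:3,:3]=R.from_euler('xyz',s["tcp_rot"],degrees=True).as_matrix();T[:3,3]=s["tool_pos"];T=T@d["hand_eye"]
W=cloud(d,T);cv2.imwrite(f"pics/{sys.argv[1]}.png",d["color"]);np.savez(sys.argv[1]+".npz",T=T,W=W,**{k:d[k] for k in("color","depth","mtx")})
E
python3 look.py w2
```

```text
t 6.6 pos [ 465.6 -257.    67.6] rot [-1.7995e+02  8.0000e-02 -1.7997e+02] F [ 0.7 -0.8 -1.6] gap 66.1 grip 45.5
shift in turned tool [ 1.3  0.3 56.6] in present tool [ 1.4  0.3 56.6] turn/5 [-0.01  0.02  0.01]
```

View pics/w2.png

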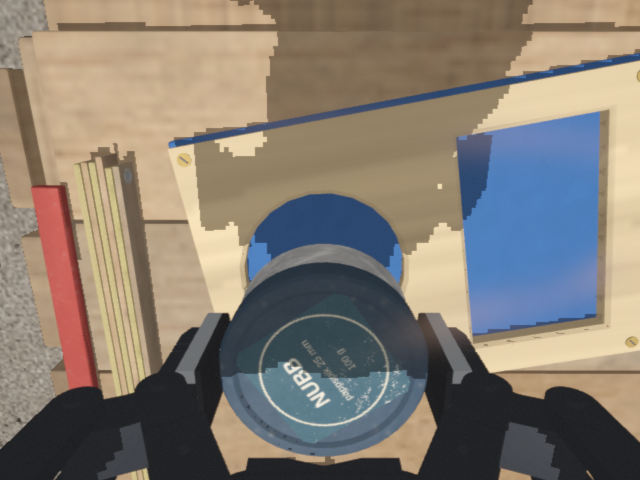

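The tin is held square between the pads, above the round cut-out. The rim runs through (246,265), (404,265) and (323,192). I'll check its centre from these points.

Run:
```python
import numpy as np
from h import *
d=np.load("w2.npz")
for u,v in((246,265),(404,265),(323,192),(463,138),(601,112),(606,322),(471,337)): print(px2w(d,u,v,13,d["T"])[:2].round(1),d["W"][v-3,u].round(1))
P=np.array([px2w(d,u,v,13,d["T"])[:2] for u,v in((246,265),(404,265),(323,192))])
A=np.c_[2*P,np.ones(3)];x=np.linalg.solve(A,(P**2).sum(1));print(x[:2],np.sqrt(x[2]+x[:2]@x[:2]))
```

```text
[ 461.7 -294.6] [ 462.8 -295.9    5.8]
[ 461.7 -216.7] [ 460.5 -216.6   12. ]
[ 425.3 -256.6] [ 423.9 -256.6   12.7]
[ 400.7 -193.8] [ 399.5 -193.4   11.3]
[ 389.5 -134.1] [ 388.3 -133.5   11.6]
[ 493.  -110.9] [ 491.6 -110.8   12.5]
[ 501.8 -179.5] [ 501.2 -178.9   11.1]
[ 464.26625265 -255.66904227] 39.0141147593997
```

apply_moves:
  steps:
    - [-1, 1.3, 0.8, 15, 0, 0, 0]
    - [-1, 0, 0, 20, 0, 0, 0]
    - [-1, 0, 0, 12, 0, 0, 0]
    - [-1, 0, 0, 5, 0, 0, 0]
    - [-1, 0, 0, 3, 0, 0, 0]
    - [-1, 0, 0, 0, 0, 0, 0]
    - [-1, 0, 0, 0, 0, 0, 0]
    - [-1, 0, 0, 0, 0, 0, 0]

```text
time: 7.45
tool_pos: [463.8, -256.3, 11.6]
tcp_rot: [-180.0, 0.0, 180.0]
ft_force: [-0.1, -0.0, -2.2]
finger_gap: 66.6
grip_force: 45.5
```

```bash
python3 go.py 464.3 -256.7 11 180
```

```text
t 7.45 pos [ 463.8 -256.3   11.6] rot [-1.7998e+02  4.0000e-02  1.8000e+02] F [-0.1 -0.  -2.2] gap 66.6 grip 45.5
shift in turned tool [-0.5 -0.4  0.6] in present tool [-0.5 -0.4  0.6] turn/5 [-0.    0.01 -0.  ]
```

apply_moves:
  steps:
    - [1, 0, 0, 0, 0, 0, 0]
    - [1, 0, 0, 0, 0, 0, 0]
    - [1, 0, 0, 0, 0, 0, 0]
    - [1, 0, 0, -20, 0, 0, 0]
    - [1, 0, 0, -40, 0, 0, 0]
    - [1, 0, 0, -45, 0, 0, 0]
    - [1, -21, 35, -20, 0, 0, 0]
    - [1, -21, 35, 0, 0, 0, 0]

```text
time: 8.25
tool_pos: [508.5, -187.5, 141.7]
tcp_rot: [-179.8, 0.5, 179.8]
ft_force: [1.0, 0.5, 0.2]
finger_gap: 85.2
grip_force: 0.0
```

apply_moves:
  steps:
    - [1, -21, 35, 0, 0, 0, 0]
    - [1, -21, 35, 0, 0, 0, 0]
    - [1, -21, 35, 0, 0, 0, 0]
    - [1, -21, 35, 0, 0, 0, 0]
    - [1, -21, 35, 0, 0, 0, -0.8]
    - [1, 0, 0, 0, 0, 0, -0.76]
    - [1, 0, 0, 0, 0, 0, 0]
    - [1, 0, 0, 0, 0, 0, 0]

```text
time: 9.05
tool_pos: [610.2, -11.4, 136.1]
tcp_rot: [-180.0, -0.0, -172.3]
ft_force: [-1.0, -0.6, 0.2]
finger_gap: 85.3
grip_force: 0.0
```

```bash
python3 go.py 611 -9.7 12 187.8
```

```text
t 9.05 pos [610.2 -11.4 136.1] rot [-1.7999e+02 -2.0000e-02 -1.7231e+02] F [-1.  -0.6  0.2] gap 85.3 grip 0.0
shift in turned tool [ -1.    1.6 124.1] in present tool [ -1.    1.6 124.1] turn/5 [-0.   -0.   -0.02]
```

apply_moves:
  steps:
    - [1, -1, 1.6, 20, 0, 0, 0]
    - [1, 0, 0, 40, 0, 0, 0]
    - [1, 0, 0, 35, 0, 0, 0]
    - [1, 0, 0, 20, 0, 0, 0]
    - [1, 0, 0, 9, 0, 0, 0]
    - [1, 0, 0, 0, 0, 0, 0]
    - [1, 0, 0, 0, 0, 0, 0]
    - [0, 0, 0, 0, 0, 0, 0]
  squeeze: 45

```text
time: 9.85
tool_pos: [612.8, -9.8, 14.4]
tcp_rot: [-180.0, 0.2, -172.2]
ft_force: [0.3, 0.3, -0.2]
finger_gap: 73.3
grip_force: 0.0
```

apply_moves:
  steps:
    - [-1, 0, 0, 0, 0, 0, 0]
    - [-1, 0, 0, 0, 0, 0, 0]
    - [-1, 0, 0, 0, 0, 0, 0]
    - [-1, 0, 0, 0, 0, 0, 0]
    - [-1, 0, 0, -5, 0, 0, 0]
    - [-1, 0, 0, -10, 0, 0, 0]
    - [-1, 0, 0, -30, 0, 0, 0]
    - [-1, 0, 0, -45, 0, 0, 0]

```text
time: 10.65
tool_pos: [607.9, -9.0, 99.7]
tcp_rot: [179.9, -0.4, -172.2]
ft_force: [0.7, -0.9, -4.9]
finger_gap: 54.4
grip_force: 49.0
```

```bash
python3 go.py 445.8 -154.3 100 190.2
```

```text
t 10.65 pos [607.9  -9.   99.7] rot [ 179.9    -0.44 -172.2 ] F [ 0.7 -0.9 -4.9] gap 54.4 grip 49.0
shift in turned tool [ 185.3 -114.3   -0.3] in present tool [ 180.3 -122.     0.9] turn/5 [ 0.02 -0.09 -0.48]
```

apply_moves:
  steps:
    - [-1, 0, 0, -20, 0, 0, -0.48]
    - [-1, 37, -23, 0, 0, 0, 0]
    - [-1, 37, -23, 0, 0, 0, 0]
    - [-1, 37, -23, 0, 0, 0, 0]
    - [-1, 37, -23, 0, 0, 0, 0]
    - [-1, 37, -22, 20, 0, 0, 0]
    - [-1, 0, 0, 30, 0, 0, 0]
    - [-1, 0, 0, 0, 0, 0, 0]

```text
time: 11.45
tool_pos: [445.4, -153.6, 68.8]
tcp_rot: [179.8, -0.3, -169.9]
ft_force: [-1.5, 1.0, -4.9]
finger_gap: 54.3
grip_force: 49.9
```

apply_moves:
  steps:
    - [-1, 0, 0, 0, 0, 0, 0]
    - [-1, 0, 0, 0, 0, 0, 0]
    - [-1, 0, 0, 0, 0, 0, 0]
    - [-1, 0, 0, 0, 0, 0, 0]
    - [-1, 0, 0, 0, 0, 0, 0]
    - [-1, 0, 0, 0, 0, 0, 0]
    - [-1, 0, 0, 0, 0, 0, 0]
    - [-1, 0, 0, 0, 0, 0, 0]

```text
time: 12.25
tool_pos: [449.3, -154.3, 72.3]
tcp_rot: [180.0, -0.0, -169.8]
ft_force: [-0.2, 0.4, -4.7]
finger_gap: 54.1
grip_force: 50.0
```

```bash
python3 go.py 446 -154.4 17.5 190.2; python3 look.py w3
```

```text
t 12.25 pos [ 449.3 -154.3   72.3] rot [ 180.    -0.  -169.8] F [-0.2  0.4 -4.7] gap 54.1 grip 50.0
shift in turned tool [ 3.3  0.5 54.8] in present tool [ 3.3  0.5 54.8] turn/5 [ 0. -0.  0.]
```

View pics/w3.png

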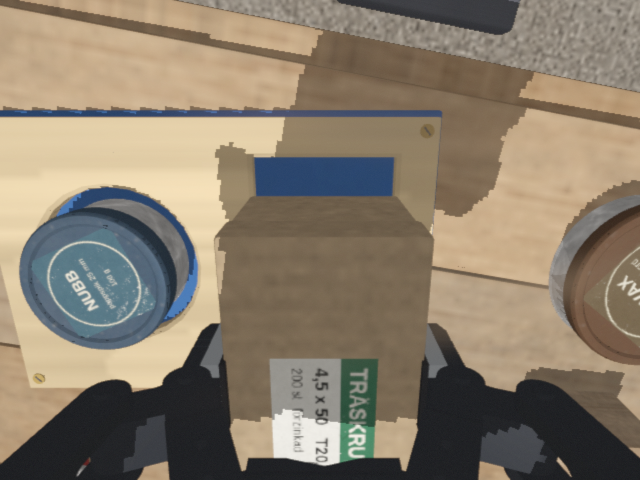

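The carton hangs straight and lines up with its cut-out (blue strip at (325,177)), and the tin sits in its hole. I'll lower the carton.

apply_moves:
  steps:
    - [-1, 3.3, 0.5, 15, 0, 0, 0]
    - [-1, 0, 0, 20, 0, 0, 0]
    - [-1, 0, 0, 12, 0, 0, 0]
    - [-1, 0, 0, 5, 0, 0, 0]
    - [-1, 0, 0, 3, 0, 0, 0]
    - [-1, 0, 0, 0, 0, 0, 0]
    - [-1, 0, 0, 0, 0, 0, 0]
    - [-1, 0, 0, 0, 0, 0, 0]

```text
time: 13.1
tool_pos: [446.7, -154.8, 18.0]
tcp_rot: [-180.0, 0.1, -169.8]
ft_force: [-1.7, 0.5, 0.4]
finger_gap: 54.2
grip_force: 50.7
```

```bash
python3 go.py 446 -154.4 16.5 190.2
```

```text
t 13.1 pos [ 446.7 -154.8   18. ] rot [-1.7995e+02  7.0000e-02 -1.6980e+02] F [-1.7  0.5  0.4] gap 54.2 grip 50.7
shift in turned tool [0.6 0.5 1.5] in present tool [0.6 0.5 1.5] turn/5 [-0.01  0.01  0.  ]
```

apply_moves:
  steps:
    - [0.7, 0, 0, 0, 0, 0, 0]
    - [0.7, 0, 0, 0, 0, 0, 0]
    - [0.7, 0, 0, 0, 0, 0, 0]
    - [0.7, 0, 0, -20, 0, 0, 0]
    - [0.7, 0, 0, -40, 0, 0, 0]
    - [0.7, 0, 0, -45, 0, 0, 0]
    - [0.7, 0, 0, -10, 0, 0, 1]
    - [0.7, 0, 0, 0, 0, 0, 1]

```text
time: 13.9
tool_pos: [448.2, -155.4, 135.9]
tcp_rot: [-179.8, 0.3, -180.0]
ft_force: [-0.1, -0.5, -0.8]
finger_gap: 72.8
grip_force: 0.0
```

apply_moves:
  steps:
    - [0, -39, -22.3, 0, 0, 0, 0.04]
    - [0, -39, -22.3, 0, 0, 0, 0]
    - [0, -39, -22.3, 0, 0, 0, 0]
    - [0, -39, -22.3, 0, 0, 0, 0]
    - [0, -39, -22.3, 0, 0, 0, 0]
    - [0, 0, 0, 10, 0, 0, 0]
    - [0, 0, 0, 0, 0, 0, 0]
    - [0, 0, 0, 0, 0, 0, 0]

```text
time: 14.7
tool_pos: [640.0, -265.1, 121.6]
tcp_rot: [179.9, -0.1, -180.0]
ft_force: [0.3, -0.3, -1.1]
finger_gap: 42.6
grip_force: 0.0
```

```bash
python3 go.py 641 -266 11 180; python3 look.py w4
python3 - <<'E'
import numpy as np,cv2
from h import *
d=np.load("w4.npz");W=d["W"]
m=(d["depth"]>0)&(W[...,0]>570)&(W[...,0]<710)&(W[...,2]>9)&(W[...,2]<40)
nn,l,st,_=cv2.connectedComponentsWithStats(m.astype(np.uint8))
for i in range(1,nn):
    if st[i,4]>300: q=W[l==i];print(st[i].tolist(),np.percentile(q[:,2],95).round(1),rect(q[:,:2]))
E
```

```text
t 14.7 pos [ 640.  -265.1  121.6] rot [ 1.7994e+02 -1.1000e-01 -1.7999e+02] F [ 0.3 -0.3 -1.1] gap 42.6 grip 0.0
shift in turned tool [ -1.   -0.9 110.6] in present tool [ -1.2  -1.1 110.6] turn/5 [ 0.01 -0.02  0.  ]
[139, 123, 54, 128, 4802] 16.9 [608.0, -357.5, 75.5, 22.3, 0.4]
[296, 167, 50, 154, 5239] 23.1 [643.8, -265.7, 97.3, 28.8, 0.4]
[523, 218, 61, 57, 2254] 32.3 [644.3, -121.0, 36.6, 31.6, -29.2]
```

View pics/w4.png

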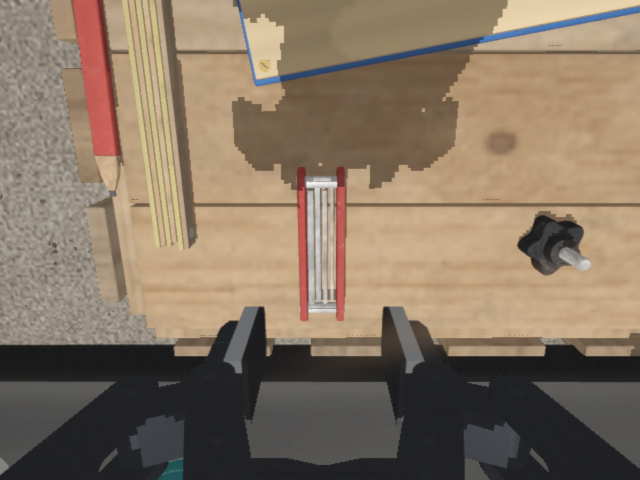

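The hex keys show at (322,244), lying along world x, with the knob at (552,243). The 42 mm opening clears the set, so I'll grip it high to stay clear of the tray top later.

apply_moves:
  steps:
    - [0, -2, -0.9, 20, 0, 0, 0]
    - [0, 0, 0, 40, 0, 0, 0]
    - [0, 0, 0, 30, 0, 0, 0]
    - [0, 0, 0, 14, 0, 0, 0]
    - [0, 0, 0, 5, 0, 0, 0]
    - [0, 0, 0, 0, 0, 0, 0]
    - [0, 0, 0, 0, 0, 0, 0]
    - [0, 0, 0, 0, 0, 0, 0]
  squeeze: 45

```text
time: 15.55
tool_pos: [644.5, -267.4, 15.8]
tcp_rot: [-179.9, 0.2, -180.0]
ft_force: [-1.0, -0.1, 0.6]
finger_gap: 42.5
grip_force: 0.0
```

```bash
python3 go.py 642 -266 12 180
```

```text
t 15.55 pos [ 644.5 -267.4   15.8] rot [-179.91    0.18 -180.  ] F [-1.  -0.1  0.6] gap 42.5 grip 0.0
shift in turned tool [2.5 1.4 3.8] in present tool [2.5 1.4 3.8] turn/5 [-0.02  0.04  0.  ]
```

apply_moves:
  steps:
    - [-1, 0, 0, 0, 0, 0, 0]
    - [-1, 0, 0, 0, 0, 0, 0]
    - [-1, 0, 0, 0, 0, 0, 0]
    - [-1, 0, 0, 0, 0, 0, 0]
    - [-1, 0, 0, 0, 0, 0, 0]
    - [-1, 0, 0, -10, 0, 0, 0]
    - [-1, 0, 0, -20, 0, 0, 0]
    - [-1, 0, 0, -45, 0, 0, 0]

```text
time: 16.35
tool_pos: [639.5, -264.9, 83.9]
tcp_rot: [179.7, -0.5, 180.0]
ft_force: [-0.5, -0.3, -2.2]
finger_gap: 25.7
grip_force: 44.5
```

```bash
python3 go.py 456 284.5 80 184
```

```text
t 16.35 pos [ 639.5 -264.9   83.9] rot [179.75  -0.5  180.  ] F [-0.5 -0.3 -2.2] gap 25.7 grip 44.5
shift in turned tool [144.8 560.9   3.9] in present tool [183.5 549.4   7.9] turn/5 [ 0.05 -0.1  -0.8 ]
```

apply_moves:
  steps:
    - [-1, 0, 0, -25, 0, 0, -0.8]
    - [-1, 6, 23, -15, 0, 0, 0]
    - [-1, 12, 46, 0, 0, 0, 0]
    - [-1, 12, 46, 0, 0, 0, 0]
    - [-1, 12, 46, 0, 0, 0, 0]
    - [-1, 12, 46, 0, 0, 0, 0]
    - [-1, 12, 46, 0, 0, 0, 0]
    - [-1, 12, 46, 0, 0, 0, 0]

```text
time: 17.15
tool_pos: [543.4, 27.8, 128.8]
tcp_rot: [180.0, 0.0, -176.0]
ft_force: [2.4, 0.8, -1.0]
finger_gap: 26.2
grip_force: 44.6
```

apply_moves:
  steps:
    - [-1, 12, 46, 0, 0, 0, 0]
    - [-1, 12, 46, 0, 0, 0, 0]
    - [-1, 12, 46, 0, 0, 0, 0]
    - [-1, 12, 46, 0, 0, 0, 0]
    - [-1, 12, 46, 0, 0, 0, 0]
    - [-1, 6, 30, 0, 0, 0, 0]
    - [-1, 0, 0, 0, 0, 0, 0]
    - [-1, 0, 0, 0, 0, 0, 0]

```text
time: 17.95
tool_pos: [460.1, 281.3, 128.6]
tcp_rot: [-180.0, 0.0, -175.9]
ft_force: [0.3, -0.9, -2.0]
finger_gap: 26.5
grip_force: 44.7
```

apply_moves:
  steps:
    - [-1, 0, 0, 20, 0, 0, 0]
    - [-1, 0, 0, 20, 0, 0, 0]
    - [-1, 0, 0, 10, 0, 0, 0]
    - [-1, 0, 0, 0, 0, 0, 0]
    - [-1, 0, 0, 0, 0, 0, 0]
    - [-1, 0, 0, 0, 0, 0, 0]
    - [-1, 0, 0, 0, 0, 0, 0]
    - [-1, 0, 0, 0, 0, 0, 0]

```text
time: 18.75
tool_pos: [460.9, 281.1, 79.1]
tcp_rot: [180.0, 0.1, -176.0]
ft_force: [0.1, 0.7, -0.3]
finger_gap: 25.9
grip_force: 44.7
```

```bash
python3 go.py 456 284.5 17 184; python3 look.py w5
```

```text
t 18.75 pos [460.9 281.1  79.1] rot [ 1.7998e+02  7.0000e-02 -1.7599e+02] F [ 0.1  0.7 -0.3] gap 25.9 grip 44.7
shift in turned tool [ 4.7  3.7 62.1] in present tool [ 4.8  3.7 62.1] turn/5 [0.   0.01 0.  ]
```

View pics/w5.png

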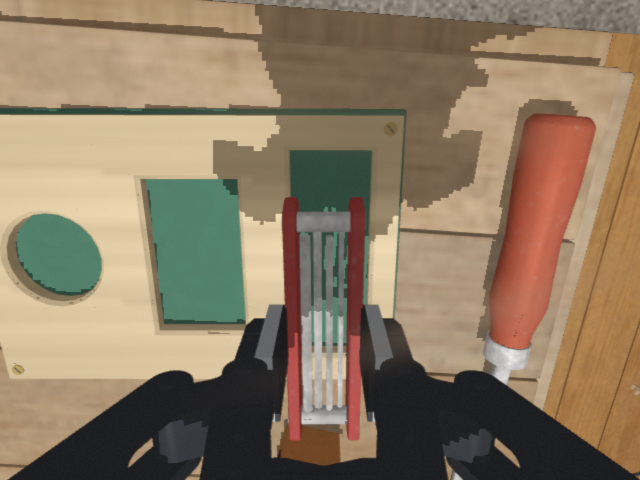

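The hex keys are held straight. The far edge of their cut-out runs from (289,149) to (372,151). The tape cut-out's corners are roughly (145,178), (239,178), (245,327) and (157,327). I'll check these in world coordinates.

Run:
```python
import numpy as np
from h import *
d=np.load("w5.npz")
for u,v in((289,149),(372,151),(137,176),(240,176),(245,331),(157,331),(391,129)): print(u,v,px2w(d,u,v,13,d["T"])[:2].round(1))
W=d["W"]
for u,v in((291,201),(357,201),(293,436),(353,436),(291,300),(357,300)): print(u,v,W[v,u].round(1))
t=np.radians(4);y=np.array([-np.sin(t),np.cos(t)]);x=np.array([np.cos(t),np.sin(t)])
c=np.array([461,210.5])
print("expected far edge of hex", c+74*y-56*x-20.5*y, c+74*y-56*x+20.5*y,"tape ctr",c+4*y,"knob",c-70*y,"hex",c+74*y)
```

```text
289 149 [403.3 261.2]
372 151 [401.5 301. ]
137 176 [421.4 187.8]
240 176 [417.9 238. ]
245 331 [503.  241.5]
157 331 [506.3 193.4]
391 129 [390.7 308.9]
291 201 [413.7 267.4  79.3]
357 201 [412.3 289.8  78.5]
293 436 [504.9 272.9  86.8]
353 436 [504.3 296.3  85.7]
291 300 [447.  269.5  86.8]
357 300 [445.5 292.3  86.5]
expected far edge of hex [401.40444184 259.96331416] [398.54442642 300.86344022] tape ctr [460.72097411 214.4902562 ] knob [465.88295316 140.67051648] hex [455.83802094 284.31973972]
```

apply_moves:
  steps:
    - [-1, 1.8, 3.5, 15, 0, 0, 0]
    - [-1, 0, 0, 20, 0, 0, 0]
    - [-1, 0, 0, 15, 0, 0, 0]
    - [-1, 0, 0, 6, 0, 0, 0]
    - [-1, 0, 0, 2, 0, 0, 0]
    - [-1, 0, 0, 0, 0, 0, 0]
    - [-1, 0, 0, 0, 0, 0, 0]
    - [-1, 0, 0, 0, 0, 0, 0]

```text
time: 19.6
tool_pos: [459.0, 284.5, 21.0]
tcp_rot: [180.0, 0.1, -176.0]
ft_force: [-0.5, 0.4, -1.0]
finger_gap: 26.2
grip_force: 44.7
```

```bash
python3 go.py 458.9 284.5 18 184
```

```text
t 19.6 pos [459.  284.5  21. ] rot [ 1.7997e+02  7.0000e-02 -1.7600e+02] F [-0.5  0.4 -1. ] gap 26.2 grip 44.7
shift in turned tool [ 0.1 -0.   3. ] in present tool [ 0.1 -0.   3. ] turn/5 [ 0.01  0.01 -0.  ]
```

apply_moves:
  steps:
    - [-1, 0, 0, 1, 0, 0, 0]
    - [-1, 0, 0, 1, 0, 0, 0]
    - [-1, 0, 0, 0, 0, 0, 0]
    - [-1, 0, 0, 0, 0, 0, 0]
    - [0.2, 0, 0, 0, 0, 0, 0]
    - [0.2, 0, 0, 0, 0, 0, 0]
    - [0.2, 0, 0, 0, 0, 0, 0]
    - [0.2, 0, 0, -5, 0, 0, 0]

```text
time: 20.4
tool_pos: [457.7, 283.9, 22.6]
tcp_rot: [-180.0, -0.1, -176.0]
ft_force: [0.2, 0.1, 0.3]
finger_gap: 51.4
grip_force: 0.0
```

apply_moves:
  steps:
    - [0.2, 0, 0, -30, 0, 0, 0]
    - [0.2, 0, 0, -45, 0, 0, 0]
    - [0.2, 0, 0, -35, 0, 0, 0.4]
    - [0, 0, 0, 0, 0, 0, 0.4]
    - [0, 0, 0, 0, 0, 0, 0]
    - [0, 0, 0, 0, 0, 0, 0]
    - [0, 0, 0, 0, 0, 0, 0]
    - [0, 0, 0, 0, 0, 0, 0]

```text
time: 21.2
tool_pos: [457.7, 283.9, 132.1]
tcp_rot: [-179.9, -0.1, -180.0]
ft_force: [-0.0, 0.9, -0.2]
finger_gap: 42.7
grip_force: 0.0
```

```bash
python3 go.py 643 -120.8 120 180; python3 look.py w6
python3 - <<'E'
import numpy as np,cv2
from h import *
from bench import r
d=np.load("w6.npz");W=d["W"];hsv=cv2.cvtColor(d["color"],cv2.COLOR_BGR2HSV)
m=(d["depth"]>0)&(W[...,0]<530)&(W[...,2]>17)&(W[...,1]<330)&(W[...,2]<50)
nn,l,st,_=cv2.connectedComponentsWithStats(m.astype(np.uint8))
for i in range(1,nn):
    if st[i,4]>300: q=W[l==i];print(st[i].tolist(),np.percentile(q[:,2],[50,95]).round(1),rect(q[:,:2]))
for n in("top","scene"):
    d=r.snapshot(n);np.savez(n+"2.npz",**d);W=cloud(d);m=(W[...,0]>350)&(W[...,0]<560)&(W[...,2]>18)&(W[...,2]<75)&(abs(W[...,1])<330)
    nn,l,st,_=cv2.connectedComponentsWithStats(m.astype(np.uint8))
    for i in range(1,nn):
        if st[i,4]>60: q=W[l==i];print(n,st[i].tolist(),np.percentile(q[:,2],[50,95]).round(1),rect(q[:,:2]))
E
```

```text
t 21.2 pos [457.7 283.9 132.1] rot [-1.7994e+02 -1.1000e-01 -1.7997e+02] F [-0.   0.9 -0.2] gap 42.7 grip 0.0
shift in turned tool [-185.3 -404.7   12.1] in present tool [-185.2 -404.8   12.1] turn/5 [-0.01 -0.02  0.01]
[296, 160, 56, 153, 4513] [20.9 27.2] [459.1, 285.2, 98.0, 29.1, 4.2]
top [316, 224, 28, 27, 629] [44.9 47.9] [527.5, 4.0, 55.8, 52.1, -83.3]
top [195, 249, 8, 20, 69] [24.7 27.9] [483.4, 293.8, 41.9, 13.9, -1.4]
top [204, 248, 7, 45, 122] [24.2 28. ] [457.8, 275.5, 97.4, 11.6, 4.1]
top [386, 251, 37, 50, 1315] [57.7 60.8] [444.7, -154.5, 96.7, 56.8, 10.3]
top [434, 250, 33, 32, 806] [37.2 40.3] [464.3, -255.4, 66.8, 66.2, -45.2]
top [309, 266, 39, 39, 1194] [25.  28.2] [423.5, 8.1, 83.1, 83.0, 89.6]
scene [196, 197, 34, 28, 229] [22.8 28. ] [454.8, 284.6, 98.6, 40.9, 10.2]
scene [295, 230, 31, 30, 583] [42.8 47.1] [528.7, 3.8, 59.3, 58.2, -83.2]
scene [262, 257, 37, 31, 858] [24.4 28.2] [423.7, 5.6, 86.9, 85.0, 10.4]
scene [317, 274, 44, 50, 1314] [56.1 60. ] [445.1, -155.6, 100.7, 59.4, 10.9]
scene [365, 306, 32, 30, 753] [36.4 40.1] [464.4, -256.1, 69.4, 66.4, 44.7]
```

View pics/w6.png

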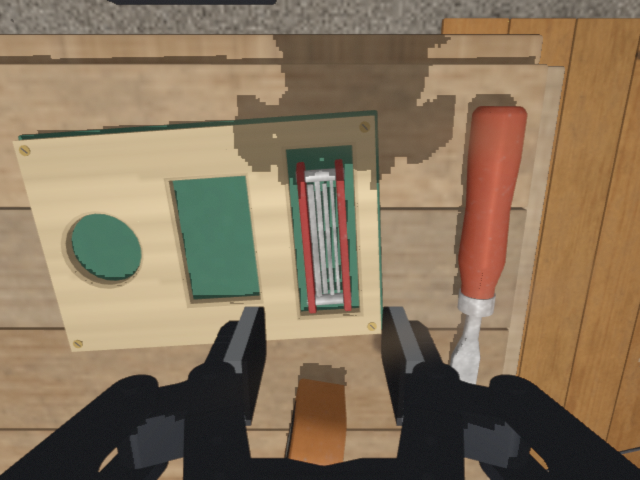

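All three placed things are now 4 mm higher than they stood: carton 60.8, tin 40.3 and hex keys 28 against 24. They are centred within 2 mm, so all are seated. Next is the knob, which I'll grip by the stud.

apply_moves:
  steps:
    - [0, -18.5, -40.5, 0, 0, 0, 0]
    - [0, -18.5, -40.5, 0, 0, 0, 0]
    - [0, -18.5, -40.5, 0, 0, 0, 0]
    - [0, -18.5, -40.5, 0, 0, 0, 0]
    - [0, -18.5, -40.5, 0, 0, 0, 0]
    - [0, -18.5, -40.5, 0, 0, 0, 0]
    - [0, -18.5, -40.5, 0, 0, 0, 0]
    - [0, -18.5, -40.5, 0, 0, 0, 0]

```text
time: 22.15
tool_pos: [606.9, -41.5, 133.1]
tcp_rot: [180.0, -0.0, -180.0]
ft_force: [-0.1, 0.5, 0.9]
finger_gap: 42.8
grip_force: 0.0
```

apply_moves:
  steps:
    - [0, -18.5, -40.5, 0, 0, 0, 0]
    - [0, -18.5, -40.5, 0, 0, 0, 0]
    - [0, 0, 0, 20, 0, 0, 0]
    - [0, 0, 0, 25, 0, 0, 0]
    - [0, 0, 0, 15, 0, 0, 0]
    - [0, 0, 0, 0, 0, 0, 0]
    - [0, 0, 0, 0, 0, 0, 0]
    - [0, 0, 0, 0, 0, 0, 0]

```text
time: 22.95
tool_pos: [644.4, -120.6, 75.0]
tcp_rot: [-180.0, 0.1, -180.0]
ft_force: [0.0, -0.5, 1.2]
finger_gap: 42.6
grip_force: 0.0
```

```bash
python3 go.py 643 -120.8 25 180; python3 look.py w7;python3 - <<'E'
import numpy as np
d=np.load("w7.npz");W=d["W"]
m=(d["depth"]>0)&(abs(W[...,0]-643)<40)&(abs(W[...,1]+121)<40)
for lo,hi in((6,20),(24,50)):
    q=W[m&(W[...,2]>lo)&(W[...,2]<hi)];print(len(q),q.min(0).round(1) if len(q) else'',q.max(0).round(1) if len(q) else'')
E
```

```text
t 22.95 pos [ 644.4 -120.6   75. ] rot [-1.7996e+02  1.3000e-01 -1.7997e+02] F [ 0.  -0.5  1.2] gap 42.6 grip 0.0
shift in turned tool [ 1.4 -0.2 50. ] in present tool [ 1.6 -0.1 50. ] turn/5 [-0.01  0.03  0.01]
2191 [ 626.6 -138.9    6. ] [ 662.4 -103.1   20. ]
424 [ 640.8 -123.7   24.2] [ 648.  -116.2   44.4]
```

apply_moves:
  steps:
    - [0, 0, 0, 20, 0, 0, 0]
    - [0, 0, 0, 20, 0, 0, 0]
    - [0, 0, 0, 7, 0, 0, 0]
    - [0, 0, 0, 3, 0, 0, 0]
    - [0, 0, 0, 0, 0, 0, 0]
    - [0, 0, 0, 0, 0, 0, 0]
    - [-1, 0, 0, 0, 0, 0, 0]
    - [-1, 0, 0, 0, 0, 0, 0]
  squeeze: 30

```text
time: 23.8
tool_pos: [644.0, -120.9, 24.2]
tcp_rot: [-180.0, 0.1, 180.0]
ft_force: [-0.2, -0.1, -0.2]
finger_gap: 14.5
grip_force: 0.0
```

apply_moves:
  steps:
    - [-1, 0, 0, 0, 0, 0, 0]
    - [-1, 0, 0, 0, 0, 0, 0]
    - [-1, 0, 0, 0, 0, 0, 0]
    - [-1, 0, 0, 0, 0, 0, 0]
    - [-1, 0, 0, 0, 0, 0, 0]
    - [-1, 0, 0, 0, 0, 0, 0]
    - [-1, 0, 0, -10, 0, 0, 0]
    - [-1, 0, 0, -20, 0, 0, 0]

```text
time: 24.6
tool_pos: [641.3, -120.2, 51.3]
tcp_rot: [179.9, -0.3, 180.0]
ft_force: [0.2, -0.5, -0.5]
finger_gap: 5.9
grip_force: 29.2
```

```bash
python3 go.py 466 140.7 80 180
```

```text
t 24.6 pos [ 641.3 -120.2   51.3] rot [179.93  -0.28 180.  ] F [ 0.2 -0.5 -0.5] gap 5.9 grip 29.2
shift in turned tool [175.3 260.9 -28.7] in present tool [175.4 260.9 -27.5] turn/5 [ 0.01 -0.06 -0.  ]
```

apply_moves:
  steps:
    - [-1, 0, 0, -40, 0, 0, 0]
    - [-1, 10, 10, -20, 0, 0, 0]
    - [-1, 25, 37, 0, 0, 0, 0]
    - [-1, 25, 37, 0, 0, 0, 0]
    - [-1, 25, 37, 0, 0, 0, 0]
    - [-1, 25, 37, 0, 0, 0, 0]
    - [-1, 25, 37, 0, 0, 0, 0]
    - [-1, 25, 37, 0, 0, 0, 0]

```text
time: 25.4
tool_pos: [481.9, 112.4, 113.4]
tcp_rot: [180.0, -0.0, 180.0]
ft_force: [0.0, 0.5, -1.0]
finger_gap: 5.9
grip_force: 29.3
```

apply_moves:
  steps:
    - [-1, 18, 30, 0, 0, 0, 0]
    - [-1, 0, 0, 20, 0, 0, 0]
    - [-1, 0, 0, 20, 0, 0, 0]
    - [-1, 0, 0, 0, 0, 0, 0]
    - [-1, 0, 0, 0, 0, 0, 0]
    - [-1, 0, 0, 0, 0, 0, 0]
    - [-1, 0, 0, 0, 0, 0, 0]
    - [-1, 0, 0, 0, 0, 0, 0]

```text
time: 26.2
tool_pos: [466.1, 141.2, 74.2]
tcp_rot: [180.0, 0.1, 180.0]
ft_force: [-0.4, -0.6, -0.3]
finger_gap: 5.9
grip_force: 29.3
```

```bash
python3 go.py 466.5 140.7 29 180; python3 look.py w8
```

```text
t 26.2 pos [466.1 141.2  74.2] rot [1.7998e+02 8.0000e-02 1.7997e+02] F [-0.4 -0.6 -0.3] gap 5.9 grip 29.3
shift in turned tool [-0.4 -0.5 45.2] in present tool [-0.3 -0.5 45.2] turn/5 [ 0.    0.02 -0.01]
```

View pics/w8.png

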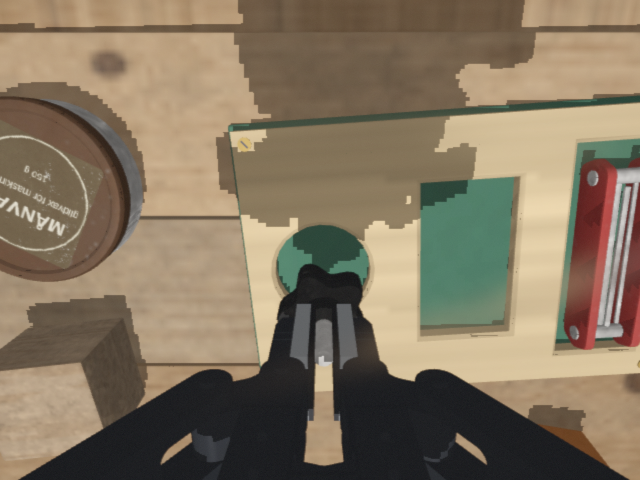

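The knob hangs upright above its round cut-out, rim centre about (323,270). I'll lower it.

apply_moves:
  steps:
    - [-1, 0, 0, 15, 0, 0, 0]
    - [-1, 0, 0, 15, 0, 0, 0]
    - [-1, 0, 0, 8, 0, 0, 0]
    - [-1, 0, 0, 4, 0, 0, 0]
    - [-1, 0, 0, 1, 0, 0, 0]
    - [-1, 0, 0, 0, 0, 0, 0]
    - [-1, 0, 0, 0, 0, 0, 0]
    - [-1, 0, 0, 0, 0, 0, 0]

```text
time: 27.05
tool_pos: [465.9, 141.4, 30.9]
tcp_rot: [180.0, 0.1, 180.0]
ft_force: [0.7, -0.5, 0.5]
finger_gap: 5.8
grip_force: 29.3
```

apply_moves:
  steps:
    - [-1, 0, 0, 1, 0, 0, 0]
    - [-1, 0, 0, 0.5, 0, 0, 0]
    - [-1, 0, 0, 0, 0, 0, 0]
    - [-1, 0, 0, 0, 0, 0, 0]
    - [-0.5, 0, 0, 0, 0, 0, 0]
    - [-0.1, 0, 0, 0, 0, 0, 0]
    - [-0.1, 0, 0, 0, 0, 0, 0]
    - [-0.1, 0, 0, 0, 0, 0, 0]

```text
time: 27.85
tool_pos: [465.5, 141.3, 28.8]
tcp_rot: [180.0, 0.0, -180.0]
ft_force: [0.4, 0.6, -0.2]
finger_gap: 38.7
grip_force: 0.0
```

apply_moves:
  steps:
    - [-0.1, 0, 0, -10, 0, 0, 0]
    - [-0.1, 0, 0, -40, 0, 0, 0]
    - [-0.1, 0, 0, -45, 0, 0, 0]
    - [0.3, 0, 0, -20, 0, 0, 0.75]
    - [0.3, 0, 0, 0, 0, 0, 0.75]
    - [0.3, 0, 0, 0, 0, 0, 0.7]
    - [0.3, 0, 0, 0, 0, 0, 0]
    - [0.3, 0, 0, 0, 0, 0, 0]

```text
time: 28.65
tool_pos: [465.4, 141.3, 144.2]
tcp_rot: [180.0, 0.0, 169.1]
ft_force: [-0.3, 0.2, -0.0]
finger_gap: 55.5
grip_force: 0.0
```

```bash
python3 go.py 608.5 275 130 169.2; python3 look.py w9
```

```text
t 28.65 pos [465.4 141.3 144.2] rot [1.7999e+02 2.0000e-02 1.6910e+02] F [-0.3  0.2 -0. ] gap 55.5 grip 0.0
shift in turned tool [-115.5  158.2   14.2] in present tool [-115.2  158.4   14.3] turn/5 [ 0.    0.   -0.02]
```

View pics/w9.png

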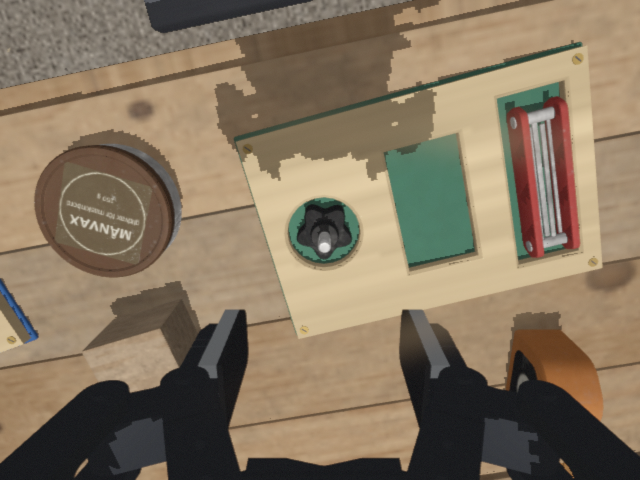

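The knob stands upright and centred in its hole at (324,232). Now the tape measure.

apply_moves:
  steps:
    - [0.3, -23.1, 31.6, 0, 0, 0, 0]
    - [0.3, -23.1, 31.6, 0, 0, 0, 0]
    - [0.3, -23.1, 31.6, 0, 0, 0, 0]
    - [0.3, -23.1, 31.6, 0, 0, 0, 0]
    - [0.3, -23.1, 31.6, 0, 0, 0, 0]
    - [0.3, 0, 0, 10, 0, 0, 0]
    - [0.3, 0, 0, 0, 0, 0, 0]
    - [0.3, 0, 0, 0, 0, 0, 0]

```text
time: 29.5
tool_pos: [607.9, 273.6, 132.9]
tcp_rot: [-179.9, -0.1, 169.0]
ft_force: [0.2, 0.4, -0.5]
finger_gap: 55.9
grip_force: 0.0
```

apply_moves:
  steps:
    - [0.3, 0, 0, 0, 0, 0, 0]
    - [0.3, 0, 0, 0, 0, 0, 0]
    - [0.3, 0, 0, 0, 0, 0, 0]
    - [0.3, 0, 0, 0, 0, 0, 0]
    - [0.3, 0, 0, 0, 0, 0, 0]
    - [0.3, 0, 0, 0, 0, 0, 0]
    - [0.3, 0, 0, 0, 0, 0, 0]
    - [0.3, 0, 0, 0, 0, 0, 0]

```text
time: 30.3
tool_pos: [608.9, 274.3, 133.7]
tcp_rot: [-180.0, -0.0, 169.0]
ft_force: [0.5, -0.5, 0.1]
finger_gap: 55.2
grip_force: 0.0
```

```bash
python3 go.py 608.5 275 21 169.2; python3 look.py w10;python3 - <<'E'
import numpy as np
from h import *
d=np.load("w10.npz");W=d["W"]
m=(d["depth"]>0)&(abs(W[...,0]-608)<60)&(abs(W[...,1]-275)<40)
for lo,hi in((6,75),(56,75)):
    q=W[m&(W[...,2]>lo)&(W[...,2]<hi)];print(len(q),rect(q[:,:2]),np.percentile(q[:,2],95))
E
```

```text
t 30.3 pos [608.9 274.3 133.7] rot [-1.80e+02 -1.00e-02  1.69e+02] F [ 0.5 -0.5  0.1] gap 55.2 grip 0.0
shift in turned tool [  0.5   0.6 112.7] in present tool [  0.5   0.6 112.7] turn/5 [-0.   -0.   -0.04]
7617 [605.3, 277.9, 64.2, 35.8, -10.9] 62.9586069764457
5030 [610.1, 276.1, 53.6, 34.0, -11.2] 63.15644269604908
```

View pics/w10.png

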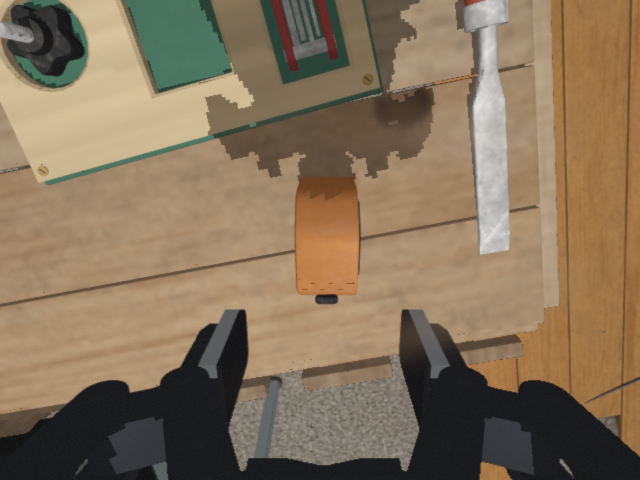

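The tape shows at (327,238), square to and centred between the fingers. I'll go down and grip it.

apply_moves:
  steps:
    - [0.3, 0, 0.8, 20, 0, 0, 0]
    - [0.3, 0, 0, 40, 0, 0, 0]
    - [0.3, 0, 0, 30, 0, 0, 0]
    - [0.3, 0, 0, 15, 0, 0, 0]
    - [0.3, 0, 0, 7, 0, 0, 0]
    - [0.3, 0, 0, 0, 0, 0, 0]
    - [0.3, 0, 0, 0, 0, 0, 0]
    - [0.3, 0, 0, 0, 0, 0, 0]
  squeeze: 45

```text
time: 31.15
tool_pos: [610.6, 275.7, 24.1]
tcp_rot: [179.9, 0.2, 169.0]
ft_force: [-0.3, -0.2, 0.2]
finger_gap: 55.6
grip_force: 0.0
```

apply_moves:
  steps:
    - [-1, 0, 0, 0, 0, 0, 0]
    - [-1, 0, 0, 0, 0, 0, 0]
    - [-1, 0, 0, 0, 0, 0, 0]
    - [-1, 0, 0, 0, 0, 0, 0]
    - [-1, 0, 0, 0, 0, 0, 0]
    - [-1, 0, 0, -10, 0, 0, 0]
    - [-1, 0, 0, -30, 0, 0, 0]
    - [-1, 0, 0, -45, 0, 0, 0]

```text
time: 31.95
tool_pos: [606.0, 273.9, 103.6]
tcp_rot: [-179.8, -0.4, 169.0]
ft_force: [1.1, -0.2, -1.7]
finger_gap: 33.6
grip_force: 45.2
```

apply_moves:
  steps:
    - [-1, 0, 0, -35, 0, 0, -1]
    - [-1, 0, 0, 0, 0, 0, -1]
    - [-1, 0, 0, 0, 0, 0, -1]
    - [-1, 0, 0, 0, 0, 0, 0]
    - [-1, 0, 0, 0, 0, 0, 0]
    - [-1, 0, 0, 0, 0, 0, 0]
    - [-1, 0, 0, 0, 0, 0, 0]
    - [-1, 0, 0, 0, 0, 0, 0]

```text
time: 32.75
tool_pos: [608.9, 275.1, 141.5]
tcp_rot: [-180.0, -0.0, -176.0]
ft_force: [0.2, -0.9, -0.6]
finger_gap: 33.3
grip_force: 45.3
```

```bash
python3 go.py 461 214.5 100 184
```

```text
t 32.75 pos [608.9 275.1 141.5] rot [-1.7999e+02 -3.0000e-02 -1.7604e+02] F [ 0.2 -0.9 -0.6] gap 33.3 grip 45.3
shift in turned tool [151.8 -50.1  41.5] in present tool [151.7 -50.2  41.6] turn/5 [-0.   -0.01 -0.01]
```

apply_moves:
  steps:
    - [-1, 38, -12.5, 0, 0, 0, 0]
    - [-1, 38, -12.5, 0, 0, 0, 0]
    - [-1, 38, -12.5, 0, 0, 0, 0]
    - [-1, 38, -12.3, 0, 0, 0, 0]
    - [-1, 0, 0, 20, 0, 0, 0]
    - [-1, 0, 0, 30, 0, 0, 0]
    - [-1, 0, 0, 0, 0, 0, 0]
    - [-1, 0, 0, 0, 0, 0, 0]

```text
time: 33.55
tool_pos: [460.5, 214.7, 91.8]
tcp_rot: [-180.0, -0.1, -176.0]
ft_force: [0.6, 0.1, -1.5]
finger_gap: 33.2
grip_force: 45.2
```

apply_moves:
  steps:
    - [-1, 0, 0, 0, 0, 0, 0]
    - [-1, 0, 0, 0, 0, 0, 0]
    - [-1, 0, 0, 0, 0, 0, 0]
    - [-1, 0, 0, 0, 0, 0, 0]
    - [-1, 0, 0, 0, 0, 0, 0]
    - [-1, 0, 0, 0, 0, 0, 0]
    - [-1, 0, 0, 0, 0, 0, 0]
    - [-1, 0, 0, 0, 0, 0, 0]

```text
time: 34.35
tool_pos: [460.9, 214.8, 91.7]
tcp_rot: [-180.0, -0.0, -176.0]
ft_force: [-0.3, 0.1, -2.1]
finger_gap: 33.3
grip_force: 45.2
```

```bash
python3 go.py 461.2 214.8 27 184; python3 look.py w11;python3 - <<'E'
import numpy as np
from h import *
d=np.load("w11.npz");W=d["W"]
q=W[(d["depth"]>0)&(abs(W[...,0]-461)<60)&(abs(W[...,1]-214)<25)&(W[...,2]>35)&(W[...,2]<140)];print(rect(q[:,:2]),np.percentile(q[:,2],[1,95,99]),q[:,0].min(),q[:,0].max())
E
```

```text
t 34.35 pos [460.9 214.8  91.7] rot [-1.80e+02 -1.00e-02 -1.76e+02] F [-0.3  0.1 -2.1] gap 33.3 grip 45.2
shift in turned tool [-0.3 -0.  64.7] in present tool [-0.3 -0.  64.7] turn/5 [-0. -0. -0.]
[456.1, 214.4, 64.6, 50.5, 3.8] [ 77.64967977 131.96134433 138.09620203] 422.7610753734735 488.50617054718634
```

View pics/w11.png

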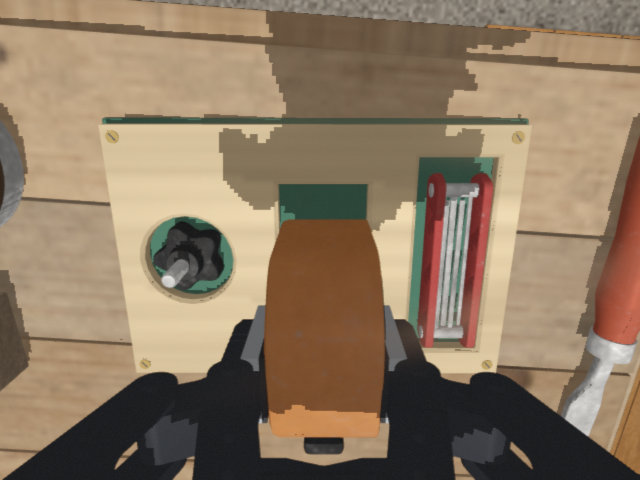

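The tape is aligned with its cut-out, whose visible end lies at (322,203). I'll lower it.

apply_moves:
  steps:
    - [-1, -0.7, 0, 20, 0, 0, 0]
    - [-1, 0, 0, 20, 0, 0, 0]
    - [-1, 0, 0, 12, 0, 0, 0]
    - [-1, 0, 0, 6, 0, 0, 0]
    - [-1, 0, 0, 3, 0, 0, 0]
    - [-1, 0, 0, 1.5, 0, 0, 0]
    - [-1, 0, 0, 0, 0, 0, 0]
    - [-1, 0, 0, 0, 0, 0, 0]

```text
time: 35.2
tool_pos: [462.2, 215.1, 30.1]
tcp_rot: [180.0, 0.1, -176.0]
ft_force: [0.5, -0.1, -2.1]
finger_gap: 33.4
grip_force: 45.4
```

```bash
python3 go.py 461.2 214.8 26.5 184
```

```text
t 35.2 pos [462.2 215.1  30.1] rot [ 1.7998e+02  7.0000e-02 -1.7600e+02] F [ 0.5 -0.1 -2.1] gap 33.4 grip 45.4
shift in turned tool [ 1.  -0.2  3.6] in present tool [ 1.  -0.2  3.6] turn/5 [0.   0.01 0.  ]
```

apply_moves:
  steps:
    - [-1, 0.5, 0, 1, 0, 0, 0]
    - [-1, 0, 0, 1, 0, 0, 0]
    - [-1, 0, 0, 0.5, 0, 0, 0]
    - [-1, 0, 0, 0, 0, 0, 0]
    - [-1, 0, 0, 0, 0, 0, 0]
    - [0.15, 0, 0, 0, 0, 0, 0]
    - [0.15, 0, 0, 0, 0, 0, 0]
    - [0.15, 0, 0, 0, 0, 0, 0]

```text
time: 36.0
tool_pos: [461.2, 214.9, 26.7]
tcp_rot: [180.0, 0.0, -176.0]
ft_force: [0.1, 0.7, 0.1]
finger_gap: 49.0
grip_force: 0.0
```

apply_moves:
  steps:
    - [0.15, 0, 0, -5, 0, 0, 0]
    - [0.15, 0, 0, -30, 0, 0, 0]
    - [0.15, 0, 0, -45, 0, 0, 0]
    - [0.15, 0, 0, -45, 0, 0, 0]
    - [0.15, 0, 0, -45, 0, 0, 0]
    - [0.15, -40, 0, 0, 0, 0, 0]
    - [0.15, -40, 0, 0, 0, 0, 0]
    - [0.15, -40, 0, 0, 0, 0, 0]

```text
time: 36.8
tool_pos: [582.6, 223.5, 198.4]
tcp_rot: [180.0, 0.1, -176.0]
ft_force: [-0.7, -0.1, 0.6]
finger_gap: 49.3
grip_force: 0.0
```

apply_moves:
  steps:
    - [0.15, -40, 0, 0, 0, 0, 0]
    - [0.15, 0, 0, 0, 0, 0, 0]
    - [0.15, 0, 0, 0, 0, 0, 0]
    - [0.15, 0, 0, 0, 0, 0, 0]
    - [0.15, 0, 0, 0, 0, 0, 0]
    - [0.15, 0, 0, 0, 0, 0, 0]
    - [0.15, 0, 0, 0, 0, 0, 0]
    - [0.15, 0, 0, 0, 0, 0, 0]

```text
time: 37.6
tool_pos: [620.5, 226.1, 197.3]
tcp_rot: [180.0, 0.0, -176.0]
ft_force: [0.3, -0.1, 0.6]
finger_gap: 49.2
grip_force: 0.0
```

```bash
python3 go.py 461.2 214.8 26.5 184
python3 - <<'E'
import numpy as np,cv2
from h import *
from bench import r
for n in("top","scene"):
    d=r.snapshot(n);cv2.imwrite(f"pics/{n}3.png",d["color"]);W=cloud(d);m=(W[...,0]>350)&(W[...,0]<640)&(W[...,2]>18)&(W[...,2]<90)&(abs(W[...,1])<410)
    nn,l,st,_=cv2.connectedComponentsWithStats(m.astype(np.uint8))
    for i in range(1,nn):
        if st[i,4]>20: q=W[l==i];print(n,st[i].tolist(),np.percentile(q[:,2],[50,97]).round(1),rect(q[:,:2]))
E
python3 - <<'E'
import cv2
a=cv2.imread('pics/scene3.png')[140:390,130:480];cv2.imwrite('pics/s3c.png',cv2.resize(a,None,fx=2,fy=2))
E
```

```text
t 37.6 pos [620.5 226.1 197.3] rot [ 1.7999e+02  4.0000e-02 -1.7599e+02] F [ 0.3 -0.1  0.6] gap 49.2 grip 0.0
shift in turned tool [159.7  -0.2 170.8] in present tool [159.9  -0.2 170.7] turn/5 [0.   0.01 0.  ]
top [316, 224, 28, 27, 626] [45.  48.4] [527.4, 4.0, 55.8, 52.1, -83.2]
top [151, 243, 14, 64, 680] [26.  31.4] [449.1, 383.7, 138.7, 28.1, -1.2]
top [386, 251, 37, 50, 1314] [57.7 60.9] [445.0, -154.5, 96.3, 57.1, 10.1]
top [434, 250, 33, 32, 806] [37.1 40.5] [464.1, -255.6, 66.9, 66.3, -5.2]
top [222, 253, 22, 34, 583] [60.4 68. ] [458.8, 213.7, 71.7, 34.3, 4.7]
top [261, 259, 15, 16, 96] [23.7 46.9] [462.2, 141.4, 34.4, 28.8, -56.7]
top [309, 266, 39, 39, 1197] [25.  28.5] [423.3, 8.1, 83.3, 83.0, -0.5]
scene [162, 182, 43, 29, 354] [24.9 30.7] [444.4, 380.2, 138.8, 32.9, -0.1]
scene [196, 197, 50, 37, 814] [38.4 65.8] [459.7, 247.4, 106.6, 97.9, -85.4]
scene [246, 227, 13, 15, 74] [23.8 47.1] [462.5, 137.9, 27.1, 26.2, -18.5]
scene [295, 230, 31, 29, 581] [42.8 47.6] [527.6, 3.7, 59.4, 57.3, -81.0]
scene [262, 257, 37, 30, 855] [24.5 28.5] [423.6, 6.0, 85.8, 84.1, 33.0]
scene [317, 274, 44, 51, 1319] [56.2 60.7] [446.6, -147.5, 106.7, 72.3, 11.2]
scene [365, 306, 32, 31, 758] [36.4 40.6] [464.7, -256.7, 69.1, 66.8, 38.3]
```

View pics/s3c.png

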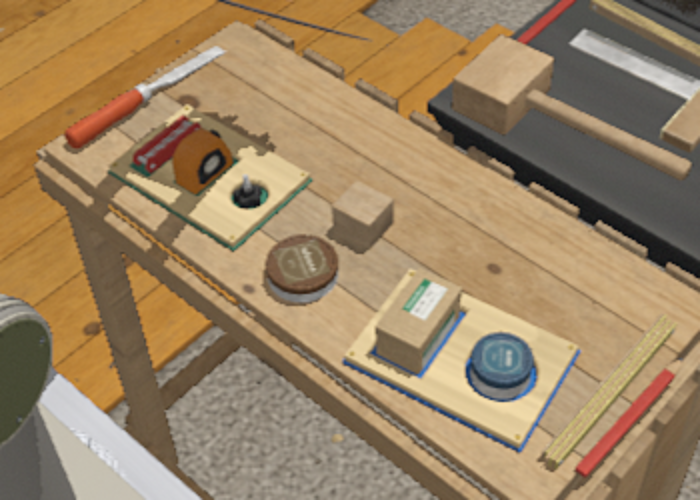

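All five things are seated in their cut-outs. The carton shows at (418,322), tin (502,365), tape (205,160), hex keys (167,147) and knob (249,192). The wax tin, chisel and rule haven't moved, and the arm is clear, so I'm handing in.

```bash
python3 -c "
from bench import r
print(r.hand_in())"
```

```text
the job is handed in; nothing more can be done
None
```

I made up both kits and handed the job in at about 38 s, with all five things measured seated in their cut-outs; the wax tin, chisel and folding rule stayed where they were. The hand-in gave no verdict.

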